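# Seat the well plate on the shaker and start it

## Robot

A 6-joint arm with a two-finger parallel gripper is mounted at the origin on the work surface. World frame = base frame: x ahead of the robot, y to its left, z up, the work surface at z = 0. Lengths are in m, angles in rad, forces in N, time in s.
With the tool pointing down it reaches from about 0.35 to 0.775 m from the base axis. Payload 5.5 kg.
Tool frame: the origin (TCP) lies at the very end of the fingers, on their centre line; the grasp point (between the pads) lies 19 mm behind it; z points along the fingers, y is the line along which they close (so a half turn about z gives the same grasp; the last joint's range is limited). The gripper opens to 85 mm and grips with 20 to 120 N. Pads are 22 mm wide; open, the fingers measure 114 mm over their backs; the gripper's body (76 mm by 85 mm) begins 54 mm behind the grasp point. The pads swing forward as they close: fully open they stand 13 mm farther back than shut.
Start: joints at [1.034, 0.313, 0.046, 1.304, 0, 1.431], TCP at [0.222, 0.53, 0.231] pointing down, gripper open.
Joint ranges: [-2.76, 2.76], [-0.86, 1.69], [-1.03, 1.26], [-2.2, 2.34], [-1.47, 1.5], [-3.14, 3.14]. Speed limits (rad/s): [2.57, 2.57, 3.14, 3.14, 3.14, 3.14].

## Interface

Orientations are given as a unit quaternion [w, x, y, z].
In Python, from workcell import get_state, read_camera, calibration, hand_in gives the robot as it stands.
- The arm moves only by the tool drive_tool, never from a script. Its argument "deltas" is a list that holds one entry, the list of rows, each a list of 7 numbers: the closure in counts, from 0 (fully open) to 255 (shut), then the shift along the tool's x, y, z in m, then the turn, a rotation vector about the tool's x, y, z in degrees. A call has 1 to 12 rows; each row is the pose to reach, as a shift and turn from the pose commanded when the call began, along the tool's axes at that moment; what a row does not reach only later rows make up. A row lasts 1/8 s, in which the tool goes at most 62.5 mm and 10.7 degrees, less where a joint would pass 70% of its speed; a pose out of reach is approached as far as the arm can. A call with a gripper value outside its range is refused whole. The fingers move at their own pace and stop on an object; "newtons" is the grip in N (left out, the last holds). Time passes only in rows, so rows that repeat a pose let the fingers close. It gives the time, the measured TCP pose, the force, the opening and the grip force at its end, in the units of the state.
- get_state(): the state, without advancing time (a new reading comes with each control period).
- read_camera(name): name is "scene" or "top" or "wrist"; returns (picture, depth): 420x560x3 uint8, red, green, blue; 420x560 float32, m along the optical axis (not along the pixel's ray), 0 where there is no reading.
- calibration(name): a dict with "mtx" (3x3 intrinsics, pixels), "world_from_camera" (4x4, takes a point from camera to world coordinates). Camera axes: x right, y up, looking along -z (the intrinsics and any distortion apply to the point x, -y, -z); pixel columns grow to the right and rows downward; lengths in m; the calibration is good to about 2 mm. A picture is of the moment at which its call begins: read the wrist's pose just before it. calibration takes no time and is no camera call; for the wrist camera it gives the pose at the moment of the call.
- hand_in(): hands the job in; it is judged then, once.
The state is a dict: "clock": time; "joint_pos": joint angles; "qvel": joint speeds; "tau": joint torques, N m; "tcp_pos": TCP position; "orientation": TCP orientation; "wrist_force": force on the tool from outside, world axes, zero at the start; "ft_torque": the same for the moment, N m; "finger_gap": finger opening in m; "grip_force": force on a finger pad.
Only numpy, scipy, OpenCV 4.12 (cv2) and the standard library are available. Lean on these libraries where they do the work, as an engineer would, in place of code of your own. Each camera call takes 0.05 s, during which the arm holds its last target. There are 200 camera calls.

## Task

Start the plate shaker: with the fingertips, gently push the white well plate along its deck until it sits flush against the black end stop, never lifting it. Then gently press the green key all the way down, let it come back up, and withdraw. Do not press the red or yellow key, and leave the tubes, racks, tip box, bottle and marker where they are.

Things in the scene. Friction and masses are not known exactly. Their poses are not given: they have to be found in the camera images.
- shaker: Plate shaker, fixed: white housing 270 (x) x 220 (y) x 90 mm high. Origin: centre of its underside, on the work surface; z up; x runs from the grey key panel (robot's side) to the black end stop. Its flat top lies 90 mm above the origin: key panel from x = -135 to -57, blue deck beyond it.
- stop_face (a point): Middle of the end stop's flat face, which looks towards the keys: x = +115 mm in the shaker's frame, 9 mm above the deck. The black stop is 160 mm long and 18 mm high. Two black guide rails 9 mm high, inner faces at y = +-66.5 mm, run from it to x = -10; the plate slides between them along the shaker's x.
- plate_mid (a point): Centre (half-way up, 10 mm above the deck) of the loose white well plate, 85.5 (its x, the sliding direction) x 127.8 (y) x 20 mm high, 0.07 to 0.16 kg, with 24 round wells in red and amber on top. At the start it lies between the rails, its far edge 18 to 38 mm short of the stop; flush against the stop its centre is at x = +72 in the shaker's frame.
- green_key_top (a point): Centre of the top face of the green start key, a round spring push button of 26 mm diameter in a black housing on the key panel, pressed straight down. The three keys stand in one row across the panel (x = -97 in the shaker's frame, y = -62, 0 and +62), in any order of colours.
- green_key (a joint): Travel of the green key in m: 0 up, 0.006 fully down; it springs back by itself, fully down takes about 4 N, then it meets a hard end.
- red_key_top (a point): Centre of the top face of the red key, same kind and size; not to be pressed.
- red_key (a joint): Travel of the red key in m, 0 up.
- yellow_key_top (a point): Centre of the top face of the yellow key, same kind and size; not to be pressed.
- yellow_key (a joint): Travel of the yellow key in m, 0 up.
- tube_a_mid (a point): Half-way up a clear capped tube, 28 mm diameter, 113 mm tall, blue cap of 34 mm, standing loose in the blue tube rack (100 x 190 x 58 mm, fixed, standing to the left of the shaker); the tube's foot is 6 mm above the surface. Leave alone.
- tube_b_mid (a point): The same for the second blue-capped tube in that rack. Leave alone.
- yellow_rack_mid (a point): Centre of a loose yellow microtube rack, 70 x 200 x 45 mm. Leave alone.
- tip_box_mid (a point): Centre of a loose pipette-tip box with blue lid, 88 x 123 x 85 mm. Leave alone.
- bottle_mid (a point): Half-way up a loose clear bottle with white cap, 60 mm diameter, 140 mm tall. Leave alone.
- marker_mid (a point): Middle of a black marker pen lying on the surface, 130 mm long, 13 mm thick. Leave alone.
- plate: The same white well plate; origin: centre of its underside, axes as above.

How it is judged:
On the way, in this order (a step that is already met when the one before it is completed fails the run):
1. the plate is pushed flush against the end stop (x of plate_mid in the frame of shaker above 0.0693 m and angle between the x axis of plate_mid and the x axis of shaker, either way round below 0.04 rad), for 0.2 s.
2. the green key is pressed down (value of joint green_key above 0.0045 m), for 0.05 s.
3. the green key is let go and has come back up (value of joint green_key below 0.001 m), for 0.2 s.
At the end, for the whole second after the job is handed in: The plate lies flat on the deck, at rest, within 3 mm of the end stop and square to it within 0.04 rad; all three keys are up; the tubes, yellow rack, tip box, bottle and marker are within 15 mm of where they were (all of step 1 and angle between plate_mid's own z axis and vertical below 0.05 rad and height (world z) of plate_mid below 0.103 m and linear speed of plate below 0.02 m/s and value of joint each of green_key, red_key, yellow_key below 0.001 m and distance of each of tube_a_mid, tube_b_mid, yellow_rack_mid, tip_box_mid, bottle_mid, marker_mid from where it was at the start of the episode below 0.015 m); the robot touches nothing.
It fails at once if the plate is lifted or tipped (more than 6 mm or 0.15 rad) (height (world z) of plate_mid above 0.106 m or angle between plate_mid's own z axis and vertical above 0.15 rad).
It fails at once if the red or yellow key is pressed (more than 1.5 mm) (value of joint any of red_key, yellow_key above 0.0015 m).
It fails at once if the green key is pressed before the plate is home (value of joint green_key above 0.002 m and not (x of plate_mid in the frame of shaker above 0.0693 m and angle between the x axis of plate_mid and the x axis of shaker, either way round below 0.04 rad)).
It fails at once if the plate or the key is pushed roughly (over 40 N) (contact force between the fingers and plate above 40 N or contact force between the fingers and green_key above 40 N).
It fails at once if a bystander is moved by more than 15 mm (distance of any of tube_a_mid, tube_b_mid, yellow_rack_mid, tip_box_mid, bottle_mid, marker_mid from where it was at the start of the episode above 0.015 m).
It also fails if it takes over 43 s, if anything falls off the work surface, if the arm or the gripper's body presses on something with over 40 N, if the wrist force passes 120 N, or if a joint passes its speed limit or range.

## Working session

There is one attempt and no reset: what is moved stays moved. The work goes in short steps, Python scripts to look and compute and a tool call to move; the robot and the scene stay as the last step left them, time stands still between calls to the robot, and variables do not carry over. Pictures are saved under pics/ and viewed, at most 10 in all, crops included, and the job is handed in when it is done.

Besides the shell and the picture viewer there is one more tool, called after "Call:" in YAML: its name, and indented under it one key for each argument. drive_tool: Moves the arm, as the interface text tells. Its arguments: {"type":"object","properties":{"deltas":{"type":"array","items":{"type":"array","items":{"type":"array","items":{"type":"number"}}}},"newtons":{"type":"number"}},"required":["deltas"]}

```bash
mkdir -p pics; python3 - <<'E'
from workcell import *
import cv2,numpy as np
print(get_state())
for n in("top","scene"):
    p,d=read_camera(n); np.savez(f"pics/{n}.npz",p=p,d=d); c=calibration(n); print(n,c)
    cv2.imwrite(f"pics/{n}0.png",p[:,:,::-1])
E
```

```text
{'clock': 0.0, 'joint_pos': array([ 1.03441035e+00,  3.13990523e-01,  4.49629932e-02,  1.30357038e+00,
       -1.95025463e-05,  1.43116057e+00]), 'qvel': array([-0.00018312, -0.00138725, -0.00015128,  0.00131144,  0.00041594,
        0.00239546]), 'tau': array([-6.21747654e-05, -4.80629718e+01,  2.98528361e+01,  1.92857272e-02,
        3.57051681e-05, -5.32171001e-06]), 'tcp_pos': array([0.22196504, 0.52988114, 0.23040793]), 'orientation': array([-2.89513505e-04,  1.97076483e-01,  9.80387703e-01, -8.53056263e-04]), 'wrist_force': array([0.09273765, 0.78186684, 0.0291009 ]), 'ft_torque': array([ 0.0198791 , -0.00783084, -0.01122733]), 'grip_force': 0.0, 'finger_gap': 0.08523156934744673}
top {'mtx': array([[531.95406991,   0.        , 278.13124979],
       [  0.        , 531.95406991, 213.93976722],
       [  0.        ,   0.        ,   1.        ]]), 'world_from_camera': array([[-9.90426751e-04,  9.86750363e-01, -1.62242845e-01,
         3.03250043e-01],
       [-9.99687866e-01,  3.07319359e-03,  2.47936511e-02,
         2.37763253e-02],
       [ 2.49637479e-02,  1.62216760e-01,  9.86439321e-01,
         1.42798593e+00],
       [ 0.00000000e+00,  0.00000000e+00,  0.00000000e+00,
         1.00000000e+00]])}
scene {'mtx': array([[410.397781  ,   0.        , 276.61450311],
       [  0.        , 410.397781  , 203.93435238],
       [  0.        ,   0.        ,   1.        ]]), 'world_from_camera': array([[ 0.06076738, -0.78774748,  0.61299366,  1.19985124],
       [ 0.9981287 ,  0.04376432, -0.04270588, -0.02754466],
       [ 0.0068142 ,  0.61444169,  0.78893281,  0.95162073],
       [ 0.        ,  0.        ,  0.        ,  1.        ]])}
```

View pics/top0.png

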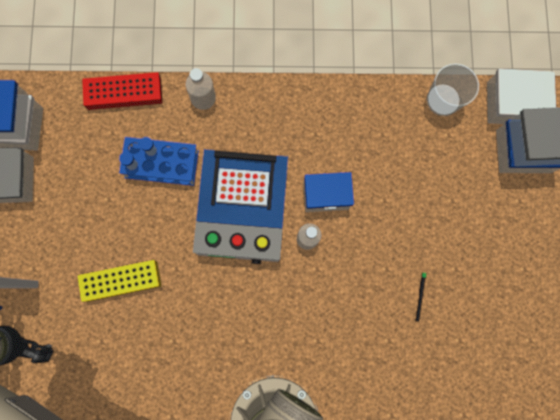

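View pics/scene0.png

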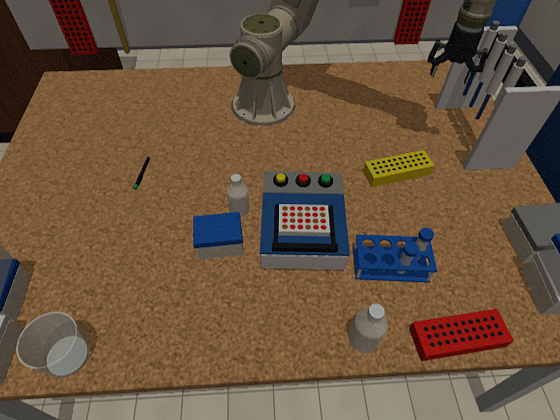

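The top view shows the shaker with the green key at (212,239), red at (237,241), yellow at (262,243), and the plate at (243,187). The bottle sits to the right of the shaker at (309,236), the tip box at (328,190), and the tube rack to its left at (158,161). The scene view confirms the key order.

```bash
cat > h.py <<'E'
import numpy as np,cv2
from workcell import *
def ray(c,uv,z):
    K,T=c["mtx"],c["world_from_camera"]
    r=T[:3,:3]@np.array([(uv[0]-K[0,2])/K[0,0],-(uv[1]-K[1,2])/K[1,1],-1]); o=T[:3,3]
    return o+r*(z-o[2])/r[2]
def depthpt(c,uv,d):
    K,T=c["mtx"],c["world_from_camera"]
    return T[:3,:3]@(d*np.array([(uv[0]-K[0,2])/K[0,0],-(uv[1]-K[1,2])/K[1,1],-1]))+T[:3,3]
def blobs(p,box,lo,hi):
    h=cv2.cvtColor(p,cv2.COLOR_RGB2HSV); m=cv2.inRange(h,lo,hi); k=np.zeros_like(m); x0,y0,x1,y1=box; k[y0:y1,x0:x1]=m[y0:y1,x0:x1]
    n,l,s,c=cv2.connectedComponentsWithStats(k); i=1+np.argmax(s[1:,4]); return c[i],s[i],l==i
E
python3 - <<'E'
from h import *
R={"top":(200,225,275,255),"scene":(265,168,340,192)}
for n in R:
    f=np.load(f"pics/{n}.npz");p,d=f["p"],f["d"];c=calibration(n);w={}
    for k,lo,hi in(("g",(45,90,40),(90,255,255)),("r",(0,150,80),(8,255,255)),("y",(22,150,100),(35,255,255))):
        b,s,m=blobs(p,R[n],lo,hi); dd=np.median(d[m]); q=depthpt(c,b,dd); w[k]=ray(c,b,.105)
        print(n,k,b.round(1),s[2:],"depth",q.round(4),"ray.105",w[k].round(4))
    v=w["g"]-w["y"];print("yaw",np.arctan2(-v[0],v[1]),np.linalg.norm(v))
    # plate top: white + wells
    x0,y0,x1,y1=(212,160,276,212) if n=="top" else (274,198,334,240)
    h=cv2.cvtColor(p,cv2.COLOR_RGB2HSV)[y0:y1,x0:x1]; m=((h[...,2]>140)&((h[...,1]<60)|(h[...,0]<30)|(h[...,0]>170))).astype(np.uint8)
    m=cv2.morphologyEx(m,cv2.MORPH_CLOSE,np.ones((3,3)));cs=max(cv2.findContours(m,0,2)[0],key=cv2.contourArea)+[x0,y0]
    r=cv2.minAreaRect(cs);print("plate",r)
    B=cv2.boxPoints(r);P=np.array([ray(c,b,.110) for b in B]);print(P.round(4),P.mean(0).round(4))
E
```

```text
top g [212.1 237.9] [ 11  11 103] depth [0.4591 0.155  0.1098] ray.105 [0.4597 0.1554 0.105 ]
top r [236.9 240. ] [11 11 99] depth [0.454  0.0932 0.11  ] ray.105 [0.4546 0.0935 0.105 ]
top y [261.7 242. ] [ 11  11 100] depth [0.449  0.0316 0.1103] ray.105 [0.4496 0.0317 0.105 ]
yaw -0.08164658199949819 0.12417516275427282
plate ((242.2440948486328, 186.3264617919922), (51.003170013427734, 33.59306716918945), 4.39870548248291)
[[0.5522 0.1481 0.11  ]
 [0.6388 0.1431 0.11  ]
 [0.6293 0.0139 0.11  ]
 [0.5427 0.0202 0.11  ]] [0.5907 0.0813 0.11  ]
scene g [325.4 178.1] [10  9 74] depth [0.4645 0.1565 0.1107] ray.105 [0.4595 0.1578 0.105 ]
scene r [302.8 177.3] [ 9  8 58] depth [0.4574 0.0954 0.1099] ray.105 [0.453  0.0961 0.105 ]
scene y [280.2 176.9] [ 9  7 56] depth [0.4536 0.0335 0.1108] ray.105 [0.4485 0.0339 0.105 ]
yaw -0.08908385597643982 0.12440581984027349
plate ((304.0, 217.5), (27.0, 50.0), 90.0)
[[0.5465 0.0242 0.11  ]
 [0.5537 0.1541 0.11  ]
 [0.6379 0.1423 0.11  ]
 [0.6309 0.0187 0.11  ]] [0.5922 0.0848 0.11  ]
```

```bash
cat >> h.py <<'E'
from scipy.spatial.transform import Rotation as Rt
yaw=-.083; ex=np.array([np.cos(yaw),np.sin(yaw),0]); ey=np.array([-ex[1],ex[0],0])
RED=np.array([.4542,.0942,0]); O=RED+.097*ex
def W(x,y,z): return O+x*ex+y*ey+[0,0,z]
Rgoal=Rt.from_matrix(np.c_[-ex,ey,[0,0,-1]])
def to(p,):
    s=get_state(); q=s["orientation"]; R=Rt.from_quat(q,scalar_first=True)
    print("shift",R.inv().apply(p-s["tcp_pos"]).round(4),"turn",(R.inv()*Rgoal).as_rotvec(degrees=True).round(2))
E
python3 -c "
from h import *
to(W(-.035,0,.2)); print(W(-.035,0,.2))"
```

```text
shift [-0.4415 -0.2929  0.0309] turn [ -0.09  -0.03 -17.98]
[0.51598656 0.08905991 0.2       ]
```

Call:
drive_tool:
  deltas:
    - [[128,-0.02,-0.013,0,0,0,-1],[128,-0.06,-0.04,0,0,0,-3],[128,-0.105,-0.07,0,0,0,-5],[128,-0.15,-0.1,0,0,0,-7],[128,-0.2,-0.133,0.005,0,0,-9],[128,-0.25,-0.166,0.01,0,0,-11],[128,-0.3,-0.2,0.015,0,0,-13],[128,-0.35,-0.232,0.02,0,0,-15],[128,-0.39,-0.259,0.025,0,0,-17],[128,-0.42,-0.279,0.03,0,0,-18],[128,-0.4415,-0.293,0.031,0,0,-18],[128,-0.4415,-0.293,0.031,0,0,-18]]

```text
clock: 1.6
tcp_pos: [0.5167, 0.088, 0.1995]
orientation: [-0.001, 0.043, 0.999, -0.0]
wrist_force: [-1.7, 0.5, -0.3]
finger_gap: 0.0422
grip_force: 0.0
```

```bash
python3 - <<'E'
from h import *
print(get_state()["finger_gap"],calibration("wrist"))
c=calibration("wrist");p,d=read_camera("wrist");np.savez("pics/w1.npz",p=p,d=d,T=c["world_from_camera"])
cv2.imwrite("pics/w1.png",p[:,:,::-1]);to(W(-.035,0,.093))
E
```

```text
0.04221769422939678 {'mtx': array([[308.91994525,   0.        , 286.29054018],
       [  0.        , 308.91994525, 215.9171512 ],
       [  0.        ,   0.        ,   1.        ]]), 'world_from_camera': array([[ 8.66100356e-02, -9.47682225e-01, -3.07241113e-01,
         4.35889083e-01],
       [ 9.96241932e-01,  8.26500135e-02,  2.59034360e-02,
         9.51942219e-02],
       [ 8.45256261e-04, -3.08329978e-01,  9.51279092e-01,
         3.42417832e-01],
       [ 0.00000000e+00,  0.00000000e+00,  0.00000000e+00,
         1.00000000e+00]])}
shift [-1.000e-04  1.000e-04  1.067e-01] turn [ 0.01 -0.08 -0.08]
```

View pics/w1.png

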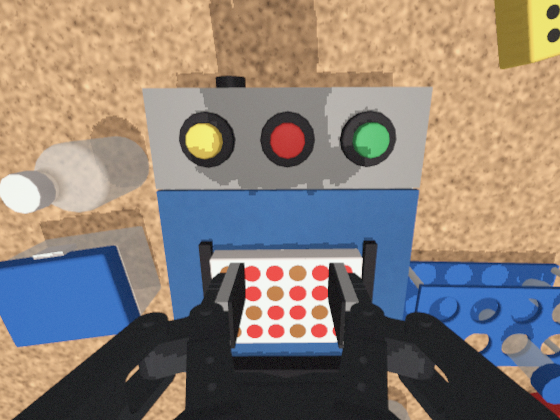

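The wrist view looks down over the keys (yellow (204,140), red (287,140), green (372,139)), with the plate's near edge at about rows 250–258. The fingers line up symmetrically between the rails.

```bash
python3 - <<'E'
from h import *
f=np.load("pics/w1.npz");p,d=f["p"],f["d"];c=calibration("wrist")
for k,lo,hi,b in(("g",(45,90,40),(90,255,255),(340,110,400,170)),("r",(0,150,80),(8,255,255),(260,110,315,170)),("y",(22,110,100),(35,255,255),(180,110,235,170))):
    b,s,m=blobs(p,b,lo,hi);b=np.array(s[:2])+(s[2:4]-1)/2; w=ray(c,b,.11); e=w-O; print(k,b,s[2:],"depth z",depthpt(c,b,np.median(d[m])).round(4),w.round(4),"shaker",(e@ex).round(4),(e@ey).round(4))
for u in(215,225,350,358):
    col=p[235:280,u].astype(int).min(1); print(u,list(col))
for nm,uv,z in(("plateL",(212,258),.11),("plateR",(361,256),.11),("panelL",(160,190),.09),("panelR",(416,189),.09),("railL",(206,241),.099),("railR",(370,240),.099),("yard",(285,350),.108)):
    e=ray(c,uv,z)-O;print(nm,(e@ex).round(4),(e@ey).round(4))
E
```

```text
g [371. 140.] [  37   37 1066] depth z [0.4571 0.1562 0.1121] [0.4573 0.1567 0.11  ] shaker -0.0991 0.0626
r [287.  140.5] [ 35  36 980] depth z [0.4522 0.0953 0.1121] [0.4524 0.0953 0.11  ] shaker -0.0989 0.001
y [203.5 140.5] [  38   36 1063] depth z [0.4471 0.0348 0.1119] [0.4471 0.0343 0.11  ] shaker -0.0991 -0.0603
215 [np.int64(75), np.int64(78), np.int64(71), np.int64(75), np.int64(74), np.int64(75), np.int64(74), np.int64(74), np.int64(73), np.int64(62), np.int64(46), np.int64(50), np.int64(46), np.int64(50), np.int64(58), np.int64(122), np.int64(136), np.int64(140), np.int64(140), np.int64(140), np.int64(141), np.int64(143), np.int64(142), np.int64(172), np.int64(209), np.int64(231), np.int64(241), np.int64(243), np.int64(243), np.int64(243), np.int64(243), np.int64(242), np.int64(243), np.int64(243), np.int64(243), np.int64(242), np.int64(243), np.int64(243), np.int64(243), np.int64(238), np.int64(198), np.int64(108), np.int64(33), np.int64(34), np.int64(31)]
225 [np.int64(76), np.int64(71), np.int64(76), np.int64(75), np.int64(74), np.int64(74), np.int64(74), np.int64(76),
[... 1308 characters left out ...]
0), np.int64(67), np.int64(71), np.int64(70), np.int64(67), np.int64(69), np.int64(70), np.int64(91), np.int64(127), np.int64(140), np.int64(143), np.int64(141), np.int64(144), np.int64(145), np.int64(149), np.int64(191), np.int64(221), np.int64(238), np.int64(243), np.int64(244), np.int64(243), np.int64(244), np.int64(243), np.int64(243), np.int64(243), np.int64(243), np.int64(243), np.int64(243), np.int64(243), np.int64(243), np.int64(243), np.int64(244), np.int64(243), np.int64(211), np.int64(127), np.int64(46), np.int64(28), np.int64(28)]
plateL -0.0043 -0.0613
plateR -0.0058 0.0619
panelL -0.0574 -0.1053
panelR -0.0576 0.1088
railL -0.015 -0.0681
railR -0.0155 0.0715
yard 0.0908 -0.0012
```

Call:
drive_tool:
  deltas:
    - [[128,0,0,0.02,0,0,0],[128,0,0,0.045,0,0,0],[128,0,0,0.07,0,0,0],[128,0,0,0.09,0,0,0],[128,0,0,0.1,0,0,0],[128,0,0,0.105,0,0,0],[128,-0.005,0,0.105,0,0,0],[128,-0.01,0,0.105,0,0,0],[128,-0.01,0,0.105,0,0,0]]

```text
clock: 2.78
tcp_pos: [0.5273, 0.0886, 0.0959]
orientation: [0.001, 0.041, 0.999, 0.0]
wrist_force: [-0.7, 0.7, -0.5]
finger_gap: 0.0426
grip_force: 0.0
```

Call:
drive_tool:
  deltas:
    - [[128,-0.003,0,0,0,0,0],[128,-0.006,0,0,0,0,0],[128,-0.009,0,0,0,0,0],[128,-0.012,0,0,0,0,0],[128,-0.015,0,0,0,0,0],[128,-0.018,0,0,0,0,0],[128,-0.021,0,0,0,0,0],[128,-0.024,0,0,0,0,0],[128,-0.027,0,0,0,0,0],[128,-0.03,0,0,0,0,0],[128,-0.033,0,0,0,0,0],[128,-0.035,0,0,0,0,0]]

```text
clock: 4.28
tcp_pos: [0.5613, 0.0858, 0.0953]
orientation: [0.0, 0.041, 0.999, 0.0]
wrist_force: [-0.8, 0.0, -0.0]
finger_gap: 0.0425
grip_force: 0.4
```

```bash
python3 - <<'E'
from h import *
s=get_state();e=s["tcp_pos"]-O;print(e@ex,e@ey,s["wrist_force"])
p,d=read_camera("wrist");cv2.imwrite("pics/w2.png",p[:,:,::-1])
E
```

```text
0.010428674162347329 0.0004966184212491913 [-0.75561655  0.00652511 -0.04258893]
```

View pics/w2.png

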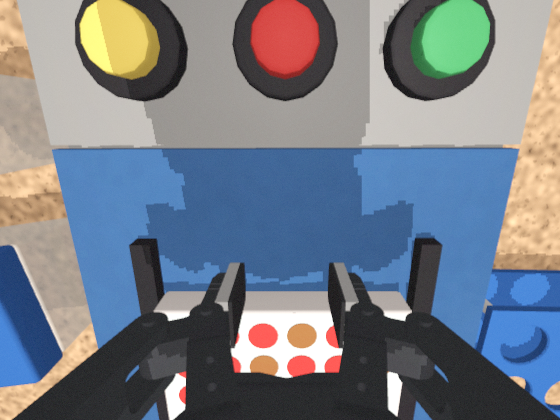

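The fingers touch the plate's near side (around row 300), and it is moving squarely between the rails. I'll continue slowly until the force rises.

Call:
drive_tool:
  deltas:
    - [[128,-0.0015,0,0,0,0,0],[128,-0.003,0,0,0,0,0],[128,-0.0045,0,0,0,0,0],[128,-0.006,0,0,0,0,0],[128,-0.006,0,0,0,0,0]]

```text
clock: 4.95
tcp_pos: [0.5674, 0.0852, 0.0954]
orientation: [0.0, 0.041, 0.999, 0.0]
wrist_force: [-0.1, -0.1, 0.3]
finger_gap: 0.0422
grip_force: 0.0
```

Call:
drive_tool:
  deltas:
    - [[128,-0.0007,0,0,0,0,0],[128,-0.0015,0,0,0,0,0],[128,-0.0015,0,0,0,0,0]]

```text
clock: 5.32
tcp_pos: [0.5686, 0.0852, 0.0954]
orientation: [0.0, 0.041, 0.999, 0.0]
wrist_force: [-0.7, -0.0, 0.8]
finger_gap: 0.0425
grip_force: 0.5
```

Call:
drive_tool:
  deltas:
    - [[128,-0.0007,0,0,0,0,0],[128,-0.0015,0,0,0,0,0],[128,-0.0015,0,0,0,0,0]]

```text
clock: 5.7
tcp_pos: [0.5702, 0.0851, 0.0953]
orientation: [0.0, 0.041, 0.999, 0.0]
wrist_force: [-0.8, -0.6, 0.1]
finger_gap: 0.0424
grip_force: 0.5
```

Call:
drive_tool:
  deltas:
    - [[128,-0.0007,0,0,0,0,0],[128,-0.0015,0,0,0,0,0],[128,-0.0015,0,0,0,0,0]]

```text
clock: 6.08
tcp_pos: [0.5702, 0.085, 0.0952]
orientation: [-0.001, 0.041, 0.999, 0.0]
wrist_force: [-5.8, 1.2, 4.0]
finger_gap: 0.0426
grip_force: 2.8
```

Call:
drive_tool:
  deltas:
    - [[128,-0.0005,0,0,0,0,0],[128,-0.001,0,0,0,0,0],[128,-0.001,0,0,0,0,0],[128,-0.001,0,0,0,0,0]]

```text
clock: 6.58
tcp_pos: [0.5702, 0.085, 0.0952]
orientation: [-0.002, 0.041, 0.999, 0.0]
wrist_force: [-8.1, 0.7, 6.0]
finger_gap: 0.0422
grip_force: 4.1
```

```bash
python3 - <<'E'
from h import *
s=get_state();e=s["tcp_pos"]-O;print(e@ex,e@ey,s["wrist_force"])
p,d=read_camera("top");cv2.imwrite("pics/t2.png",cv2.resize(p[140:265,180:305],(750,750),interpolation=2)[:600,:,::-1])
E
```

```text
0.019410893522872515 0.0004565739975872532 [-8.05963474  0.74433245  6.03302103]
```

View pics/t2.png

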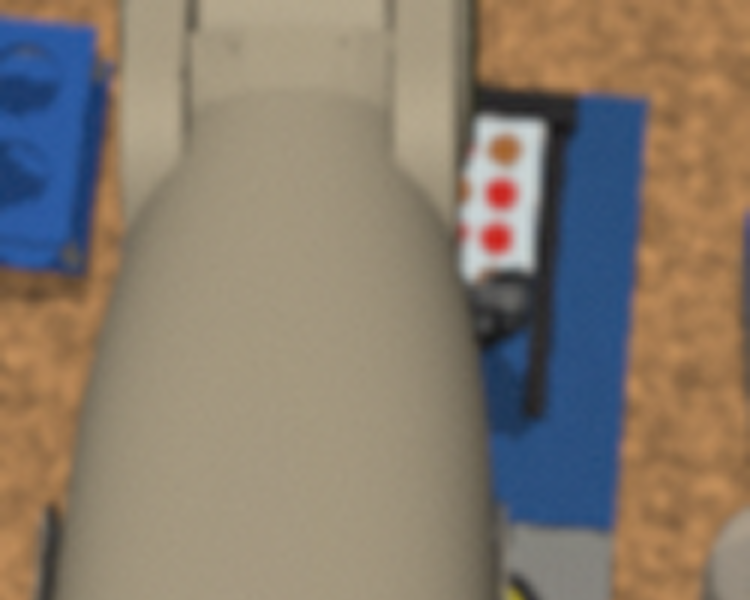

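The plate's far edge (top row ~118 in the crop) touches the black stop, and the force rose to about 8 N with no further motion. It's home. Next I'll back off, rise, shut the gripper and go over the green key.

Call:
drive_tool:
  deltas:
    - [[128,0.003,0,0,0,0,0],[128,0.01,0,0,0,0,0],[128,0.02,0,-0.005,0,0,0],[128,0.025,0,-0.025,0,0,0],[128,0.025,0,-0.055,0,0,0],[255,0.035,0.01,-0.075,0,0,0],[255,0.06,0.03,-0.075,0,0,0],[255,0.085,0.045,-0.075,0,0,0],[255,0.105,0.058,-0.075,0,0,0],[255,0.12,0.062,-0.07,0,0,0],[255,0.12,0.062,-0.07,0,0,0],[255,0.12,0.062,-0.07,0,0,0]]

```text
clock: 8.12
tcp_pos: [0.4587, 0.1563, 0.1653]
orientation: [0.0, 0.041, 0.999, -0.0]
wrist_force: [0.1, 0.2, -0.1]
finger_gap: -0.0002
grip_force: 0.0
```

```bash
python3 - <<'E'
from h import *
c=calibration("wrist");p,d=read_camera("wrist");cv2.imwrite("pics/w3.png",p[:,:,::-1])
for k,lo,hi in(("g",(45,90,40),(90,255,255)),):
    b,s,m=blobs(p,(0,0,560,420),lo,hi);b=np.array(s[:2])+(s[2:4]-1)/2;print(b,s,ray(c,b,.11))
s=get_state();print(s["wrist_force"],s["finger_gap"],s["tcp_pos"]);to(np.array([.4582,.1562,.12]))
E
```

```text
[286. 236.] [ 268  217   37   39 1131] [0.45645863 0.15656397 0.11      ]
[0.54256949 0.08138399 0.07378423] 0.00012078291387029744 [0.45886149 0.15618236 0.16535206]
shift [ 0.0007 -0.      0.0454] turn [ 0.    0.04 -0.02]
```

View pics/w3.png

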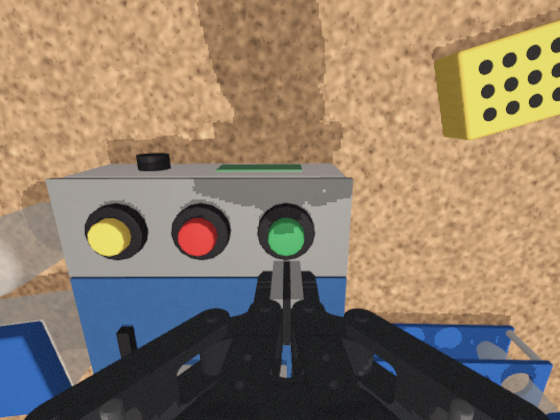

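The shut fingers line up laterally with the green key at (286,236), and the other keys are well clear at (202,237) and (110,237). I'll lower gently.

Call:
drive_tool:
  deltas:
    - [[255,0.001,0,0.015,0,0,0],[255,0.001,0,0.03,0,0,0],[255,0.001,0,0.042,0,0,0],[255,0.001,0,0.049,0,0,0],[255,0.001,0,0.052,0,0,0],[255,0.001,0,0.054,0,0,0],[255,0.001,0,0.054,0,0,0]]

```text
clock: 9.05
tcp_pos: [0.4571, 0.1566, 0.1116]
orientation: [0.0, 0.041, 0.999, 0.0]
wrist_force: [-1.2, -0.3, 1.1]
finger_gap: 0.0003
grip_force: 0.6
```

Call:
drive_tool:
  deltas:
    - [[255,0,0,0.001,0,0,0],[255,0,0,0.002,0,0,0],[255,0,0,0.003,0,0,0],[255,0,0,0.003,0,0,0]]

```text
clock: 9.55
tcp_pos: [0.4573, 0.1567, 0.1084]
orientation: [0.0, 0.041, 0.999, 0.0]
wrist_force: [-0.8, 0.3, 3.0]
finger_gap: -0.0003
grip_force: 1.3
```

Call:
drive_tool:
  deltas:
    - [[255,0,0,0.001,0,0,0],[255,0,0,0.002,0,0,0],[255,0,0,0.0025,0,0,0],[255,0,0,0.0025,0,0,0]]

```text
clock: 10.05
tcp_pos: [0.4572, 0.1567, 0.106]
orientation: [0.0, 0.041, 0.999, 0.0]
wrist_force: [-0.5, 0.2, 3.9]
finger_gap: -0.0
grip_force: 2.4
```

Call:
drive_tool:
  deltas:
    - [[255,0,0,0.0005,0,0,0],[255,0,0,0.001,0,0,0],[255,0,0,0.001,0,0,0]]

```text
clock: 10.42
tcp_pos: [0.4573, 0.1567, 0.1059]
orientation: [0.001, 0.041, 0.999, 0.0]
wrist_force: [-3.4, -0.2, 11.1]
finger_gap: 0.0002
grip_force: 5.9
```

Hard end reached (11 N, no more travel). Withdrawing straight up, then back towards the robot.

Call:
drive_tool:
  deltas:
    - [[255,0,0,-0.003,0,0,0],[255,0,0,-0.008,0,0,0],[255,0,0,-0.02,0,0,0],[255,0,0,-0.05,0,0,0],[255,0,0,-0.09,0,0,0],[255,0,0.03,-0.12,0,0,0],[255,0,0.08,-0.12,0,0,0],[255,0,0.13,-0.12,0,0,0],[255,0,0.17,-0.12,0,0,0],[255,0,0.19,-0.12,0,0,0],[255,0,0.19,-0.12,0,0,0],[255,0,0.19,-0.12,0,0,0]]

```text
clock: 11.92
tcp_pos: [0.4726, 0.345, 0.2248]
orientation: [-0.0, 0.042, 0.999, -0.0]
wrist_force: [-0.1, 0.2, 0.7]
finger_gap: -0.0001
grip_force: 0.0
```

```bash
python3 - <<'E'
from h import *
p,d=read_camera("top");cv2.imwrite("pics/t3.png",cv2.resize(p[100:310,70:350],(800,600),interpolation=2)[:,:,::-1])
E
```

```text
(no output)
```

View pics/t3.png

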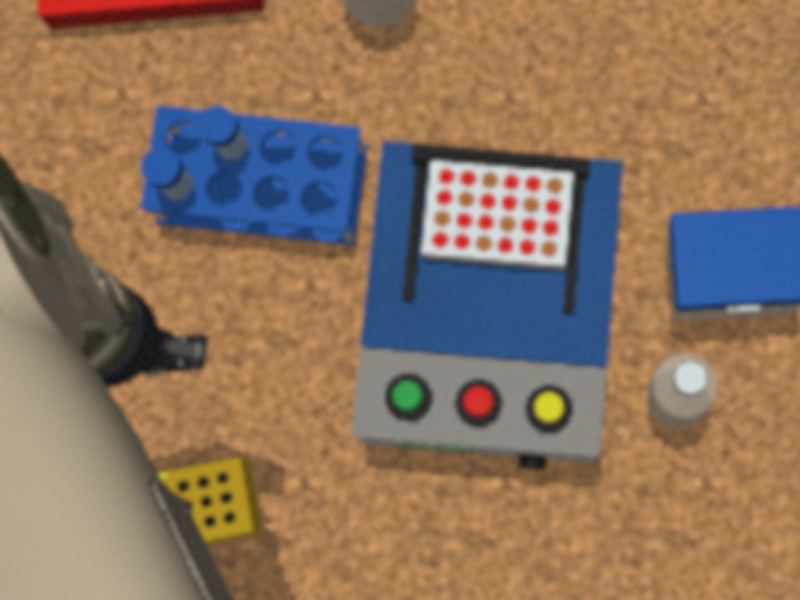

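The plate sits flush and square against the stop (plate top edge ~row 165, stop ~row 158). All keys look up, the visible bystanders are in place, and the arm is clear.

```bash
python3 -c "
from workcell import *
print(hand_in())"
```

```text
the job is handed in; nothing more can be done
None
```

The job is handed in: the plate is pushed flush against the end stop, the green key was pressed to its hard end and has come back up, and the arm is withdrawn clear; the judge's result was not shown.

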